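# Load the bench tumbler, dial its run time and start it

## Robot

A 6-joint arm with a two-finger parallel gripper is mounted at the origin on the work surface. World frame = base frame: x ahead of the robot, y to its left, z up, the work surface at z = 0. Lengths are in m, angles in rad, forces in N, time in s.
With the tool pointing down it reaches from about 0.4 to 0.825 m from the base axis. Payload 7 kg.
Tool frame: the origin (TCP) lies at the centre of the arm's flange, where the gripper is bolted on; the fingertips stand 178 mm ahead of it and the grasp point (between the pads) lies ahead of it (tcp_to_grasp is the z of the grasp point in the tool frame, in m); z points along the fingers, x is the direction in which the jaws open and shut, and the axes are right-handed (so a half turn about z gives the same grasp; the last joint's range is limited). The gripper opens to 88 mm and grips with 3 to 60 N. Pads are 19 mm wide; open, the fingers measure 130 mm over their backs; the gripper's body (78 mm by 193 mm) begins 47 mm behind the grasp point.
Start: joints at [-0.873, 0.359, 0.012, 0, -1.224, -0.288], TCP at [0.269, -0.619, 0.405] pointing down, gripper open.
Joint ranges: [-3.07, 3.07], [-1.43, 2.12], [-1.02, 1.25], [-3.03, 1.67], [-3.05, -0], [-3.03, 3.03]. Speed limits (rad/s): [2.39, 2.39, 3.01, 3.14, 3.14, 3.14].

## Interface

Orientations are given as [roll, pitch, yaw] about the fixed x, y, z axes, in that order (R = Rz(yaw) Ry(pitch) Rx(roll)).
In Python, from station import get_state, grab_frame, job_done, tcp_to_grasp gives the robot as it stands.
- The arm moves only by the tool drive_tool, never from a script. Its argument "moves" is a list of rows, each a list of 7 numbers: the shift along the tool's x, y, z in mm, then the turn, a rotation vector about the tool's x, y, z in degrees, then the closure, from -1 (fully open) to 1 (shut), so that 0 is half open. In form: [[dx, dy, dz, ax, ay, az, claw], ...]. A call has 1 to 12 rows; each row is the pose to reach, as a shift and turn from the pose commanded when the call began, along the tool's axes at that moment; what a row does not reach only later rows make up. A row lasts 1/8 s, in which the tool goes at most 62.5 mm and 10.7 degrees, less where a joint would pass 70% of its speed; a pose out of reach is approached as far as the arm can. A call with a gripper value outside its range is refused whole. The fingers move at their own pace and stop on an object; "grip_force" is the grip in N (left out, the last holds). Time passes only in rows, so rows that repeat a pose let the fingers close. It gives the time, the measured TCP pose, the force and the opening at its end, in the units of the state.
- get_state(): the state, without advancing time (a new reading comes with each control period).
- grab_frame(name): name is "side" or "top" or "wrist"; returns a dict with "img" (384x512x3 uint8, red, green, blue), "range_z" (384x512 float32, m along the optical axis (not along the pixel's ray), 0 where there is no reading), "fovy" (degrees; the focal length in pixels is half the picture's height over the tangent of half this angle, whatever the lens; pixels are square), "cx", "cy" (the principal point, pixels), "rvec" (rotation vector, rad) and "tvec" (3), from world to camera coordinates, as OpenCV has them. Camera axes: x right, y down, z forward; pixel columns grow to the right and rows downward; lengths in m; the calibration is good to about 2 mm. A picture is of the moment at which its call begins.
- job_done(): hands the job in, once; it reports no verdict.
The state is a dict: "t": time; "q": joint angles; "qd": joint speeds; "joint_efforts": joint torques, N m; "eef_pos": TCP position; "ee_rot": TCP orientation; "force": force on the tool from outside, world axes, zero at the start; "moment": the same for the moment, N m; "width": finger opening in m.
Only numpy, scipy, OpenCV 4.12 (cv2) and the standard library are available. Lean on these libraries where they do the work, as an engineer would, in place of code of your own. Each camera call takes 0.05 s, during which the arm holds its last target. There are 200 camera calls.

## Task

Put the long six-sided coupling nut into the tumbler's bowl and roll the knurled thumbwheel on the timer box by its edge until the 5 stands in the middle of the window. Only when both are done, throw the run lever fully over, away from you, to start it. Leave everything else on the bench where it is.

Things in the scene. Friction and masses are not known exactly. Their poses are not given: they have to be found in the camera images.
- coupler_center (a point): The part to be cleaned: a loose dark steel coupling nut, a long hexagonal prism 80 mm long (own x), 28 mm across flats, 32 mm across corners, about 200 g, lying on a flat near the front edge among two other dark steel fittings (a tee, an L bracket; told apart by shape, they swap places). Site at its centre, 14 mm above the bench.
- bowl_floor (a point): Middle of the inside floor of the tumbler's open round bowl, 42 mm above the bench. Fixed; grey base 190 mm across; bowl 172 mm outside and about 160 mm inside at the rim, about 120 mm inside at the floor; rim 110 mm above the bench (68 mm above this point). It stands left or right of the middle, the timer box on the other side.
- timer: Fixed grey timer box, 140 mm deep (x), 200 mm wide (y), flat top 75 mm above the bench; origin under its centre; x away from the operator, y left, z up. On it from left to right: window hood, knurled wheel, run lever.
- wheel_axle (a point): Centre of the black knurled thumbwheel, 51 mm above the bench, axes of the box, its axle along y. The wheel is 16 mm wide, 42 mm in radius over its 20 ridges (2.5 mm high), so it stands 18 mm proud of the box top. The lever stands 83 mm to its right (-y) and 10 mm nearer; the window hood starts 40 mm to its left.
- window (a point): Centre of the window, 26 mm (x) by 22 mm (y), in the dark hood (90 by 36 mm), 94 mm above the bench, 58 mm left (+y) of the wheel's centre; axes of the box. A black digit on a white drum joined to the wheel shows in it, upright as seen from the robot; white marks at its edges show its middle line.
- dial (a joint): Angle of wheel and digit drum, rad. Digit n stands mid-window at 0.6283 x n (0 at 0, 5 at 3.142, 9 at 5.655). Grows as the wheel's top is rolled away from the operator (box +x). No clicks: turns smoothly with slight friction (0.03 N m), stays where left; stops at -0.25 and 5.9. Starts at 0 to 2.2.
- run_lever (a joint): Angle of the run lever, rad: 0 leans 0.5 rad towards the operator (-x, off), 1.0 leans 0.5 rad away (+x, run, end stop). Swings about the box's y axis, stays where it is left, takes about 2 N at the tip. Starts at 0 to 0.15.
- run_lever_tip (a point): Centre of the black ball (26 mm diameter) on top of the run lever, 55 mm from its pivot on a 10 mm steel rod; moves with the lever.
- lever_pivot (a point): Pivot of the run lever on the timer box, 97 mm above the bench, axes of the box. The lever's block under it is 70 mm (x) by 50 mm (y), its top 100 mm above the bench, with a hub of 13 mm radius round the pivot.
- tee_center (a point): Bystander: loose dark steel pipe tee, a T of 28 mm round pipe with 34 mm collars, 80 mm across the bar, lying flat on the bench; point at its middle, 17 mm above the bench. May lie in any of the three fitting places.
- bracket_center (a point): Bystander: loose dark steel L-shaped angle bracket, 70 x 35 mm foot 5 mm thick with a 45 mm upright at one end; point on its middle, 22 mm above the bench.
- battery: Bystander: black cordless-tool battery pack, 85 x 70 x 60 mm, between tumbler and timer, farther back; origin under its centre.
- driver: Bystander: screwdriver 200 mm long with black handle, lying at the right; origin under its middle.
- tape: Bystander: grey tape measure, 70 x 35 x 60 mm, at the left; origin under its centre.
There are look-alikes about, which are no part of the job. Leave any turquoise look-alike of the part that bears coupler_center alone.

How it is judged:
By the outcome, as a careful person would: the job done as asked, in the order asked, and still so for the second after the job is handed in, with the robot touching nothing.
It also fails if it takes over 58 s, if anything falls off the work surface, if the arm or the gripper's body presses on something with over 40 N, if the wrist force passes 120 N, or if a joint passes its speed limit or range.

## Working session

There is one attempt and no reset: what is moved stays moved. The work goes in short steps, Python scripts to look and compute and a tool call to move; the robot and the scene stay as the last step left them, time stands still between calls to the robot, and variables do not carry over. Pictures are saved under pics/ and viewed, about 8 in all and at most 12, crops included, and the job is handed in when it is done.

Besides the shell and the picture viewer there is one more tool, called after "Request:" in YAML: its name, and indented under it one key for each argument. drive_tool: Moves the arm, as the interface text tells. Its arguments: {"type":"object","properties":{"moves":{"type":"array"},"grip_force":{"type":"number"}},"required":["moves"]}

```bash
ls; mkdir -p pics; cat > h.py <<'E'
import numpy as np, cv2
from station import get_state, grab_frame, job_done, tcp_to_grasp
from scipy.spatial.transform import Rotation as Rot
def cam(f):
    R=cv2.Rodrigues(np.array(f["rvec"],float))[0]; t=np.array(f["tvec"],float).ravel()
    F=f["img"].shape[0]/2/np.tan(np.radians(f["fovy"])/2); return R,t,F
def cloud(f):
    R,t,F=cam(f); z=f["range_z"]; v,u=np.mgrid[:z.shape[0],:z.shape[1]]
    P=np.stack([(u-f["cx"])/F*z,(v-f["cy"])/F*z,z],-1)
    P=(P-t)@R; P[z==0]=np.nan; return P
def ray(f,u,v,h):
    R,t,F=cam(f); d=R.T@np.array([(u-f["cx"])/F,(v-f["cy"])/F,1]); c=-R.T@t
    return c+d*(h-c[2])/d[2]
def proj(f,p):
    R,t,F=cam(f); c=R@np.array(p)+t; return np.array([f["cx"]+F*c[0]/c[2],f["cy"]+F*c[1]/c[2]])
def save(f,n,box=None,s=1):
    im=cv2.cvtColor(f["img"],cv2.COLOR_RGB2BGR)
    if box: im=im[box[1]:box[3],box[0]:box[2]]
    cv2.imwrite("pics/"+n,cv2.resize(im,None,fx=s,fy=s,interpolation=cv2.INTER_CUBIC))
E
python3 - <<'E'
from h import *
s=get_state(); print(s, tcp_to_grasp)
ims=[]
for n in ["top","side","wrist"]:
    f=grab_frame(n); np.save(n+".npy",f,allow_pickle=True)
    R,t,F=cam(f); print(n,F,f["cx"],f["cy"],-R.T@t, R[2], (f["range_z"]==0).mean())
    save(f,n+"0.png",s=1.5)
E
```

```text
pics
{'t': 0.0, 'q': array([-8.72901762e-01,  3.59388904e-01,  1.10573603e-02, -3.70367624e-04,
       -1.22412942e+00, -2.88123127e-01]), 'qd': array([-7.84639672e-04,  1.34903083e-04, -5.40922675e-05,  1.63749872e-03,
        8.93887804e-04,  9.05387793e-04]), 'joint_efforts': array([ 6.29128613e-05, -5.82717025e+01,  2.93048269e+01,  6.99714661e+00,
        6.68754205e-03, -1.69274049e-04]), 'eef_pos': array([ 0.2688531 , -0.61892478,  0.40371685]), 'ee_rot': array([-3.14145341e+00, -1.69496309e-03,  1.98044152e+00]), 'force': array([ 0.11692924, -0.220751  ,  0.0403556 ]), 'moment': array([ 0.05679901, -0.01917744,  0.00463534]), 'width': 0.08760831299771818} 0.1593
top 365.6860856249681 259.45069928485094 191.8230006736571 [4.40023250e-01 8.78040279e-04 1.10167754e+00] [ 0.09021179 -0.01177916 -0.99585294] 0.00396728515625
side 402.72734836792745 256.54149814829356 191.12841346624543 [0.06999166 0.91390754 0.74447062] [ 0.36499145 -0.77030259 -0.52289116] 0.0040283203125
wrist 313.6307505866661 256.36693250882263 194.33343225888729 [ 0.20797278 -0.64468798  0.38431799] [ 0.22384654  0.0982273  -0.96966186] 0.0183868408203125
```

View pics/top0.png

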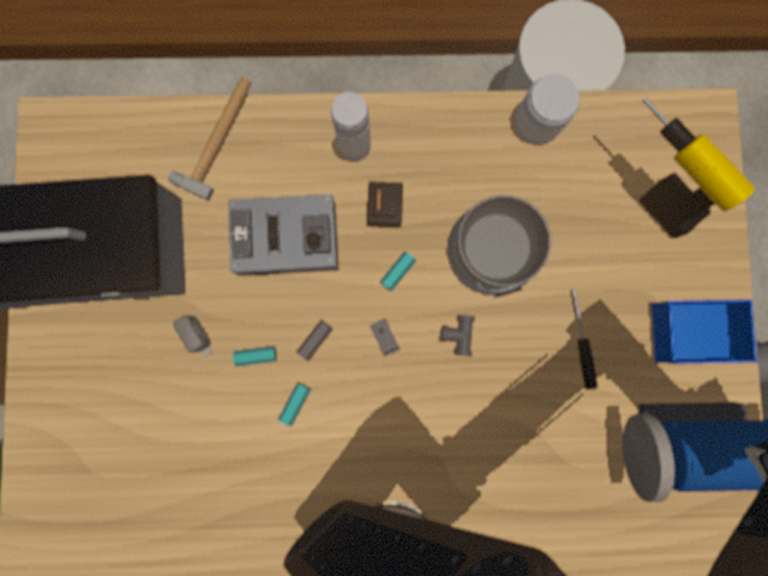

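View pics/side0.png

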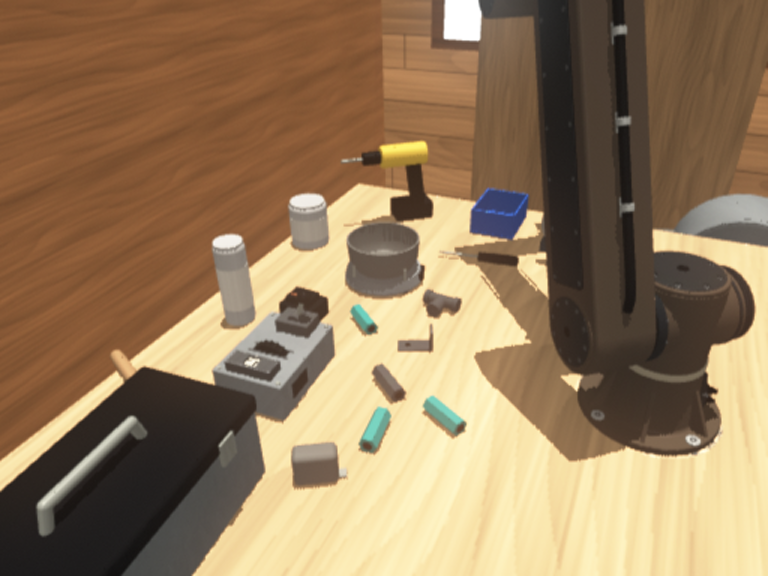

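Top view (768x576): dark hex nut at (314,340), bracket (385,337), tee (460,335). The turquoise look-alikes are at (254,355), (294,404) and (398,270). The timer is at (283,235), with its hood on the left, then the wheel, then the lever at (314,238). The bowl is at (503,240). The only candidate that fits is the dark prism at (314,340).

```bash
python3 - <<'E'
from h import *
f=np.load("top.npy",allow_pickle=True).item(); P=cloud(f)
bench=P[300:330,60:160]; print("bench z",np.nanmedian(bench[...,2]))
Z=P[...,2]
def comp(lo,hi,box):
    m=np.zeros(Z.shape,np.uint8); x0,y0,x1,y1=box
    m[y0:y1,x0:x1]=((Z>lo)&(Z<hi))[y0:y1,x0:x1]; return m>0
# coupler
m=comp(.012,.05,(190,205,232,248)); q=P[m]; 
r=cv2.minAreaRect((q[:,:2]*1000).astype(np.float32)); print("coupler",r,m.sum(),np.nanmedian(q[:,2]), f["img"][m].mean(0))
top=q[q[:,2]>.022]; r=cv2.minAreaRect((top[:,:2]*1000).astype(np.float32)); print("coupler top",r,top[:,2].mean())
# timer top
m=comp(.068,.080,(145,122,230,190)); q=P[m]; r=cv2.minAreaRect((q[:,:2]*1000).astype(np.float32)); print("timer top",r,np.median(q[:,2]))
for nm,lo,hi,box in [("hood",.088,.1,(145,122,175,190)),("wheel",.08,.1,(176,130,192,175)),("block",.094,.106,(195,130,230,185)),("lever",.125,.18,(190,125,235,190)),("bowl rim",.1,.118,(295,120,375,205)),("floor",.03,.05,(318,145,350,178)),("battery",.05,.07,(240,115,275,155))]:
    m=comp(lo,hi,box); q=P[m]; 
    if len(q)<4: print(nm,len(q)); continue
    r=cv2.minAreaRect((q[:,:2]*1000).astype(np.float32)); (cx,cy),rad=cv2.minEnclosingCircle((q[:,:2]*1000).astype(np.float32))
    print(nm,len(q),np.round(r[0]),np.round(r[1]),round(r[2],1),"circ",round(cx),round(cy),round(rad),"z",np.round(np.percentile(q[:,2],[5,50,98]),3),"mean",q.mean(0).round(3))
save(f,"crop1.png",(140,120,290,260),5)
E
```

```text
bench z 0.00027910398771228734
coupler ((439.9064025878906, 137.67730712890625), (32.42669677734375, 80.35215759277344), 51.682186126708984) 304 0.026527077599269547 [108.23026316  96.45394737  85.99342105]
coupler top ((439.5242919921875, 137.42654418945312), (25.731184005737305, 79.77685546875), 50.632877349853516) 0.027442408023652394
timer top ((643.5989379882812, 191.986083984375), (141.0179443359375, 200.6991729736328), 2.417264461517334) 0.07530146309671583
hood 425 [641. 264.] [91. 37.] 2.3 circ 641 265 48 z [0.089 0.094 0.098] mean [0.64  0.264 0.094]
wheel 129 [636. 202.] [76. 26.] 3.7 circ 636 201 40 z [0.082 0.088 0.095] mean [0.641 0.206 0.088]
block 325 [636. 123.] [70. 50.] 2.6 circ 636 123 41 z [0.096 0.1   0.105] mean [0.638 0.121 0.1  ]
lever 78 [615. 122.] [23. 24.] 43.2 circ 616 123 13 z [0.15  0.157 0.163] mean [0.614 0.122 0.157]
bowl rim 446 [ 615. -224.] [171. 168.] 89.7 circ 616 -224 86 z [0.102 0.109 0.113] mean [ 0.619 -0.23   0.108]
floor 1043 [ 624. -231.] [93. 97.] 88.7 circ 622 -230 65 z [0.039 0.042 0.047] mean [ 0.623 -0.23   0.042]
battery 319 [703.  -6.] [44. 67.] 89.2 circ 704 -5 36 z [0.056 0.06  0.065] mean [ 0.706 -0.005  0.06 ]
```

View pics/crop1.png

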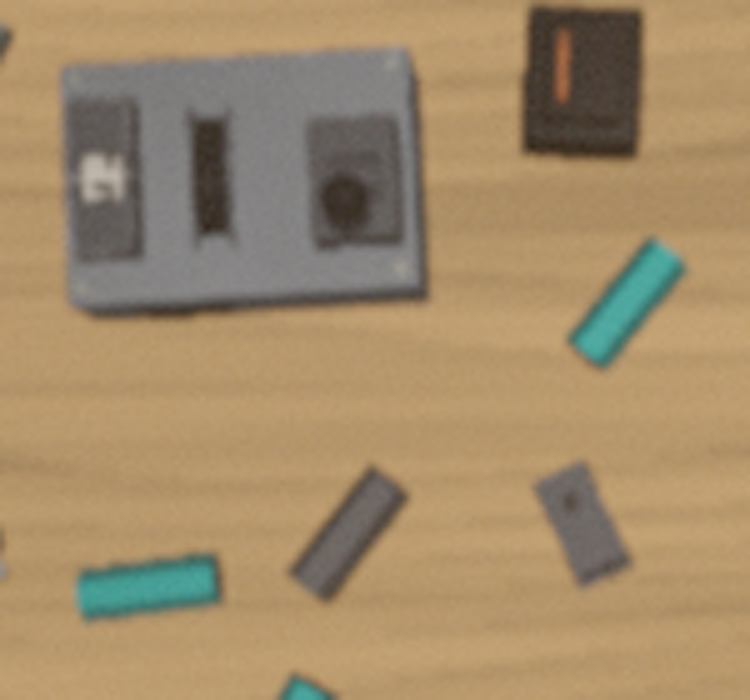

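The crop confirms the dark hex prism at (350,533), the timer square-on with a yaw of about 2.4°, and a digit that looks like 2. Heights and sizes agree with the description. Next I work out the first reach.

```bash
cat >> h.py <<'E'
def goto(x,y,ztip,yawdeg,s=None):
    "move (tool mm, rotvec deg) that takes the fingertips to x,y,ztip, tool down"
    s=s or get_state(); R0=Rot.from_euler("xyz",s["ee_rot"]); R1=Rot.from_euler("xyz",[np.pi,0,np.radians(yawdeg)])
    d=R0.inv().apply(np.array([x,y,ztip+.178])-s["eef_pos"])*1000
    w=np.degrees((R0.inv()*R1).as_rotvec()); print("->",(x,y,ztip,yawdeg),np.round(d,1),np.round(w,1))
E
python3 - <<'E'
from h import *
f=np.load("top.npy",allow_pickle=True).item(); P=cloud(f)
m=(P[...,0]>.25)&(P[...,0]<.55)&(P[...,1]>-.62)&(P[...,1]<.2); q=P[m]
for y in np.arange(-.6,.2,.1):
    k=q[abs(q[:,1]-y)<.05]; print(round(y,1),np.nanpercentile(k[:,2],[50,95,99.5]).round(3))
goto(.4395,.1375,.10,-129.4); goto(.4395,.1375,.003,-129.4)
save(f,"win.png",(145,130,175,180),12)
E
```

```text
-0.6 [0.005 0.157 0.166]
-0.5 [0.002 0.173 0.332]
-0.4 [0.    0.094 0.161]
-0.3 [0.001 0.701 0.718]
-0.2 [0.001 0.695 0.715]
-0.1 [0.002 0.769 0.781]
-0.0 [0.002 0.669 0.698]
0.1 [0.    0.022 0.03 ]
-> (0.4395, 0.1375, 0.1, -129.4) [625.7 457.9 126.7] [ 1.000e-01 -1.000e-01 -1.171e+02]
-> (0.4395, 0.1375, 0.003, -129.4) [625.6 457.9 223.7] [ 1.000e-01 -1.000e-01 -1.171e+02]
```

Request:
drive_tool:
  moves:
    - [60, 44, 0, 0, 0, -10, -0.5]
    - [120, 88, 0, 0, 0, -20, -0.5]
    - [180, 132, 0, 0, 0, -30, -0.5]
    - [240, 176, 0, 0, 0, -40, -0.5]
    - [300, 220, 0, 0, 0, -50, -0.5]
    - [360, 264, 0, 0, 0, -60, -0.5]
    - [420, 307, 0, 0, 0, -70, -0.5]
    - [480, 351, 0, 0, 0, -80, -0.5]
    - [540, 395, 0, 0, 0, -90, -0.5]
    - [600, 439, 20, 0, 0, -100, -0.5]
    - [626, 458, 60, 0, 0, -110, -0.5]
    - [626, 458, 110, 0, 0, -117, -0.5]
  grip_force: 25

```text
t: 1.65
eef_pos: [0.4301, 0.0959, 0.3362]
ee_rot: [-3.14, 0.005, -2.254]
force: [0.7, -0.2, -1.0]
width: 0.0657
```

Request:
drive_tool:
  moves:
    - [0, 0, 0, 0, 0, 0, -0.5]
    - [0, 0, 0, 0, 0, 0, -0.5]

```text
t: 1.9
eef_pos: [0.4295, 0.0932, 0.3354]
ee_rot: [3.142, -0.001, -2.261]
force: [0.2, -0.0, 0.2]
width: 0.0659
```

```bash
python3 - <<'E'
from h import *
s=get_state(); print(s["t"],s["eef_pos"],s["ee_rot"],s["q"],s["width"])
f=grab_frame("wrist"); P=cloud(f); Z=P[...,2]
n=((Z>.022)&(Z<.034)&(abs(P[...,0]-.44)<.06)&(abs(P[...,1]-.137)<.06)); q=P[n]
print(n.sum(),cv2.minAreaRect((q[:,:2]*1000).astype(np.float32)),q.mean(0))
save(f,"wrist1.png",s=1.2)
goto(.4395,.1375,.003,-129.4)
E
```

```text
1.9 [0.42951079 0.09316951 0.33536766] [ 3.14155706e+00 -1.03432784e-03 -2.26056621e+00] [ 6.65304474e-01  2.52048200e-02 -5.83098178e-01  2.27266720e-04
 -9.63511314e-01  2.15592169e-01] 0.06591969039727293
1813 ((437.787109375, 136.2716522216797), (24.858673095703125, 75.39251708984375), 51.049835205078125) [0.43945498 0.13457333 0.02745463]
-> (0.4395, 0.1375, 0.003, -129.4) [-40.7  20.9 154.9] [-0.   0.  -0.2]
```

View pics/wrist1.png

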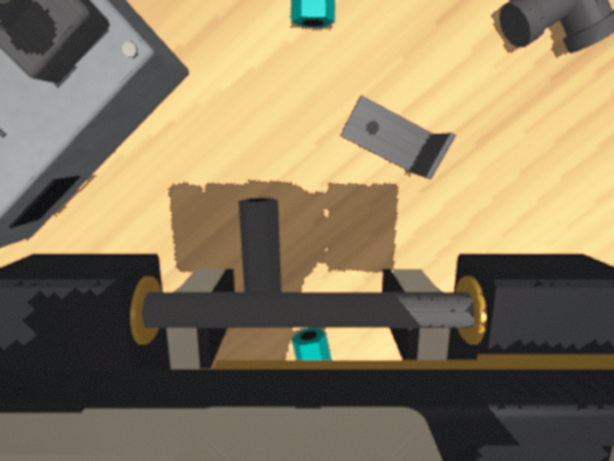

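View pics/win.png

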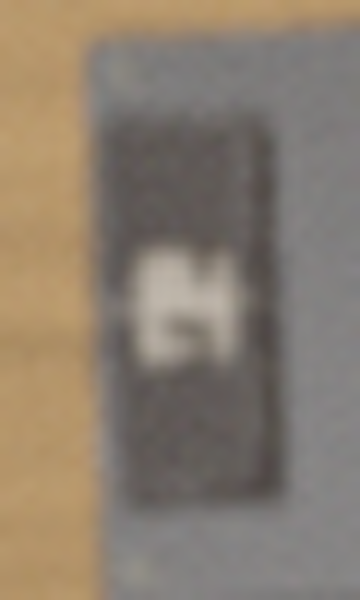

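The wrist view shows the dark nut at (258,250), the bracket at (400,138) and the tee at the top right. The window crop is too coarse, but the digit looks like a 2. The fingers haven't reached the nut yet, because the last move ran out of rows.

Request:
drive_tool:
  moves:
    - [-41, 21, 0, 0, 0, 0, -0.5]
    - [-41, 21, 60, 0, 0, 0, -0.5]
    - [-41, 21, 110, 0, 0, 0, -0.5]
    - [-41, 21, 140, 0, 0, 0, -0.5]
    - [-41, 21, 154, 0, 0, 0, -0.5]
    - [-41, 21, 154, 0, 0, 0, -0.5]
    - [-41, 21, 154, 0, 0, 0, 0.6]
    - [-41, 21, 154, 0, 0, 0, 0.6]
    - [-41, 21, 154, 0, 0, 0, 0.6]
    - [-41, 21, 154, 0, 0, 0, 0.6]
  grip_force: 25

```text
t: 3.2
eef_pos: [0.4393, 0.138, 0.1817]
ee_rot: [3.142, -0.0, -2.261]
force: [-1.1, -2.0, 5.5]
width: 0.0312
```

Request:
drive_tool:
  moves:
    - [0, 0, -20, 0, 0, 0, 0.6]
    - [0, 0, -60, 0, 0, 0, 0.6]
    - [0, 0, -110, 0, 0, 0, 0.6]
    - [0, 0, -155, 0, 0, 0, 0.6]
    - [0, 0, -155, 0, 0, 0, 0.6]
  grip_force: 30

```text
t: 3.82
eef_pos: [0.4401, 0.1387, 0.3397]
ee_rot: [-3.14, 0.007, -2.26]
force: [-0.4, 0.7, -3.0]
width: 0.0307
```

```bash
python3 - <<'E'
from h import *
s=get_state(); print(s["t"],s["eef_pos"],s["force"],s["width"])
f=np.load("top.npy",allow_pickle=True).item(); P=cloud(f)
q=P[120:205,295:375].reshape(-1,3); q=q[(q[:,2]>.103)&(q[:,2]<.118)]; x,y=q[:,0],q[:,1]
c=np.linalg.lstsq(np.c_[2*x,2*y,np.ones(len(x))],x*x+y*y,rcond=None)[0]; print("rim circle",c[:2],np.sqrt(c[2]+c[0]**2+c[1]**2))
goto(.617,-.225,.158,np.degrees(s["ee_rot"][2])); goto(.617,-.225,.056,np.degrees(s["ee_rot"][2]))
E
```

```text
3.825 [0.440132   0.13873374 0.33972803] [-0.38203725  0.6639518  -2.9639291 ] 0.03070894378496532
rim circle [ 0.61518508 -0.22283137] 0.08261424104611685
-> (0.617, -0.225, 0.158, np.float64(-129.48908762730946)) [ 168.3 -367.8    3.1] [-0.1  0.4 -0. ]
-> (0.617, -0.225, 0.056, np.float64(-129.48908762730946)) [ 169.  -367.6  105.1] [-0.1  0.4 -0. ]
```

Request:
drive_tool:
  moves:
    - [21, -46, 0, 0, 0, 0, 0.6]
    - [42, -92, 0, 0, 0, 0, 0.6]
    - [63, -138, 0, 0, 0, 0, 0.6]
    - [84, -184, 0, 0, 0, 0, 0.6]
    - [105, -230, 0, 0, 0, 0, 0.6]
    - [126, -276, 0, 0, 0, 0, 0.6]
    - [147, -322, 0, 0, 0, 0, 0.6]
    - [168, -367, 0, 0, 0, 0, 0.6]
    - [168, -367, 0, 0, 0, 0, 0.6]
    - [168, -367, 0, 0, 0, 0, 0.6]

```text
t: 5.08
eef_pos: [0.6151, -0.225, 0.3343]
ee_rot: [3.139, -0.001, -2.262]
force: [0.0, 0.4, -2.0]
width: 0.0304
```

Request:
drive_tool:
  moves:
    - [0, 0, 0, 0, 0, 0, 0.6]

```text
t: 5.2
eef_pos: [0.6152, -0.2241, 0.3358]
ee_rot: [3.141, -0.0, -2.26]
force: [0.3, 1.1, -1.5]
width: 0.0305
```

```bash
python3 - <<'E'
from h import *
s=get_state(); print(s["t"],s["eef_pos"],s["width"])
goto(.616,-.224,.056,np.degrees(s["ee_rot"][2])); save(grab_frame("side"),"side1.png",(150,100,330,220),4)
E
```

```text
5.2 [ 0.61524911 -0.22405517  0.33583251] 0.03054109092475517
-> (0.616, -0.224, 0.056, np.float64(-129.470508595543)) [ -0.6  -0.6 101.8] [ 0.1 -0.  -0. ]
```

View pics/side1.png

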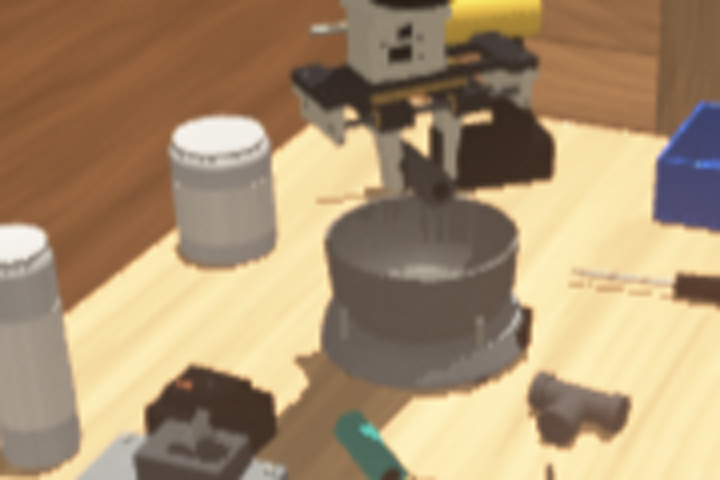

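The side view shows the nut held at (425,175), over the bowl at (423,270).

Request:
drive_tool:
  moves:
    - [-1, -1, 40, 0, 0, 0, 0.6]
    - [-1, -1, 75, 0, 0, 0, 0.6]
    - [-1, -1, 92, 0, 0, 0, 0.6]
    - [-1, -1, 98, 0, 0, 0, 0.6]
    - [-1, -1, 98, 0, 0, 0, 0.6]

```text
t: 5.88
eef_pos: [0.6175, -0.2247, 0.2392]
ee_rot: [-3.141, 0.0, -2.26]
force: [-0.1, 0.1, -2.3]
width: 0.0305
```

Nothing has touched, and the tip is at z≈0.061. I release here and retreat.

Request:
drive_tool:
  moves:
    - [0, 0, 3, 0, 0, 0, 0.6]
    - [0, 0, 3, 0, 0, 0, 0.1]
    - [0, 0, 3, 0, 0, 0, 0.1]
    - [0, 0, 3, 0, 0, 0, 0.1]
    - [0, 0, -20, 0, 0, 0, 0.1]
    - [0, 0, -70, 0, 0, 0, 0.1]
    - [0, 0, -120, 0, 0, 0, 0.1]
    - [0, 0, -130, 0, 0, 0, 0.1]

```text
t: 6.88
eef_pos: [0.6178, -0.2251, 0.3732]
ee_rot: [-3.135, 0.003, -2.26]
force: [0.5, 0.1, -0.4]
width: 0.0392
```

```bash
python3 - <<'E'
from h import *
s=get_state(); print(s["t"],s["eef_pos"],s["width"],s["q"])
f=grab_frame("top"); P=cloud(f)
save(f,"top2.png",(140,110,380,270),3)
# prestroke pose: wheel at .642,.206
y=2.4
goto(.620,.207,.16,180+y); goto(.620,.207,.093,180+y)
E
```

```text
6.875 [ 0.61783962 -0.22512123  0.37317303] 0.03921467209928699 [-0.05309796  0.34799806 -0.07767274  0.00117618 -1.13792976  0.93408834]
-> (0.62, 0.207, 0.16, 182.4) [-334.8  273.1   34. ] [-0.2  0.3 48.1]
-> (0.62, 0.207, 0.093, 182.4) [-334.6  273.5  101. ] [-0.2  0.3 48.1]
```

View pics/top2.png

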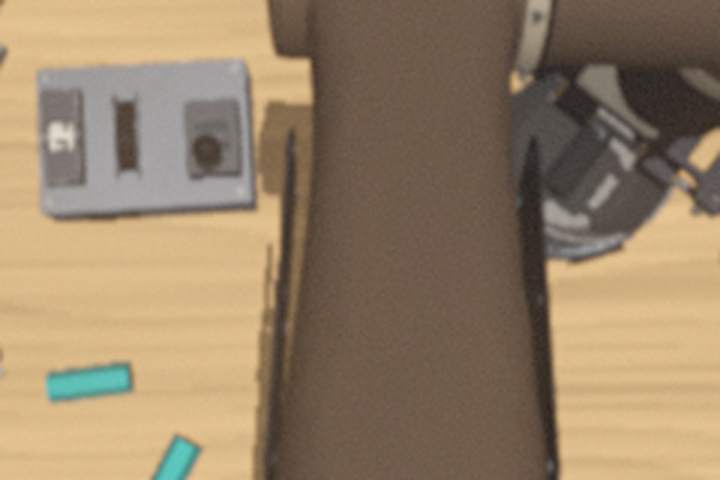

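The window area is clear in this view and the digit at (62,137) is still coarse. The bowl is half hidden by the arm, with something nut-like at (575,150) to be confirmed later. I go to the wheel with yaw 2.4°, so the wrist camera hangs over the window.

Request:
drive_tool:
  moves:
    - [-28, 23, 0, 0, 0, -10, 1]
    - [-56, 46, 0, 0, 0, -20, 1]
    - [-84, 69, 0, 0, 0, -30, 1]
    - [-112, 92, 0, 0, 0, -40, 1]
    - [-140, 115, 0, 0, 0, -50, 1]
    - [-168, 137, 0, 0, 0, -60, 1]
    - [-196, 160, 0, 0, 0, -70, 1]
    - [-224, 183, 0, 0, 0, -80, 1]
    - [-252, 206, 0, 0, 0, -90, 1]
    - [-280, 229, 0, 0, 0, -100, 1]
    - [-308, 252, 0, 0, 0, -110, 1]
    - [-335, 273, 0, 0, 0, -120, 1]
  grip_force: 20

```text
t: 8.43
eef_pos: [0.6192, 0.2085, 0.3669]
ee_rot: [3.14, 0.002, -0.16]
force: [1.1, 0.7, -0.1]
width: 0.0004
```

```bash
python3 - <<'E'
from h import *
goto(.620,.207,.16,2.4); goto(.620,.207,.093,2.4)
E
```

```text
-> (0.62, 0.207, 0.16, 2.4) [ 1.   1.3 28.9] [  0.1   0.1 -11.6]
-> (0.62, 0.207, 0.093, 2.4) [ 1.2  1.2 95.9] [  0.1   0.1 -11.6]
```

Request:
drive_tool:
  moves:
    - [1, 1, 20, 0, 0, -8, 1]
    - [1, 1, 40, 0, 0, -11.5, 1]
    - [1, 1, 60, 0, 0, -11.5, 1]
    - [1, 1, 60, 0, 0, -11.5, 1]

```text
t: 8.93
eef_pos: [0.6197, 0.2057, 0.3055]
ee_rot: [3.139, 0.005, 0.034]
force: [0.2, 0.2, -0.9]
width: 0.0002
```

```bash
python3 - <<'E'
from h import *
s=get_state(); print(s["t"],s["eef_pos"],s["ee_rot"],s["q"][5])
f=grab_frame("wrist"); P=cloud(f); save(f,"wrist2.png",s=1.4)
print("px: window",proj(f,[.640,.264,.094]),"wheel top",proj(f,[.642,.206,.093]), "tip",proj(f,[.62,.207,.13]))
m=(P[...,2]>.083)&(P[...,2]<.098)&(abs(P[...,0]-.642)<.045)&(abs(P[...,1]-.206)<.02); q=P[m]
print("wheel",len(q)); 
if len(q): print(q.mean(0),q.min(0),q.max(0))
m=(P[...,2]>.088)&(P[...,2]<.1)&(abs(P[...,0]-.642)<.065)&(abs(P[...,1]-.266)<.03); q=P[m]
if len(q): print("hood",cv2.minAreaRect((q[:,:2]*1000).astype(np.float32)),np.median(q[:,2]))
E
```

```text
8.925 [0.61967272 0.20573258 0.30548685] [3.13921756 0.00457677 0.03415657] 2.557568950071339
px: window [296.6010301 128.537811 ] wheel top [293.71317264 219.91834671] tip [260.20597841 239.50762637]
wheel 905
[0.63402901 0.21113679 0.08757239] [0.6139151  0.19872751 0.08301881] [0.66561727 0.2160719  0.09436489]
hood ((637.5900268554688, 264.9599304199219), (90.3905258178711, 36.114768981933594), 2.5078179836273193) 0.09428957249826303
```

View pics/wrist2.png

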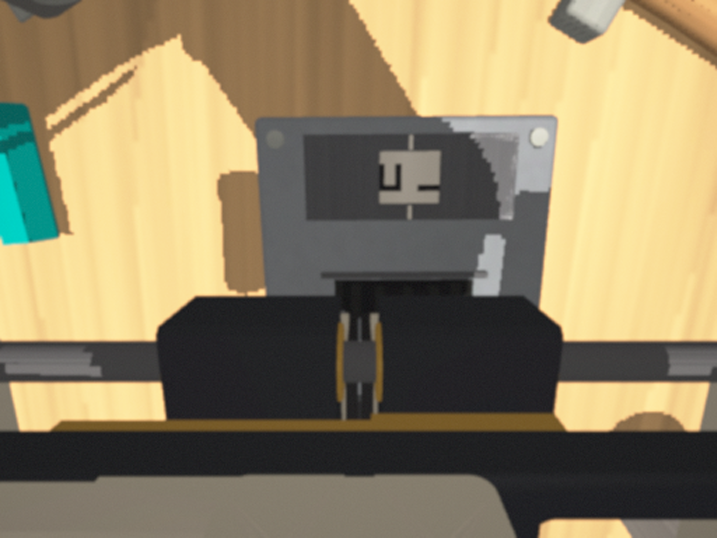

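The wrist view has the window centred at (410,177). White marks at x≈410 give the mid line, and parts of two digits show. I rotate and enlarge it.

```bash
cat >> h.py <<'E'
def win(f,n):
    # rectified hood picture, 8 px/mm, up = box +x ; centre on the window; drum shape ignored
    c=np.array([.6395,.264]); a=np.radians(2.4); ex=np.array([np.cos(a),np.sin(a)]); ey=np.array([-np.sin(a),np.cos(a)])
    pts=[proj(f,np.r_[c+.001*(X*ex+Y*ey),.094]) for X,Y in [(25,20),(25,-20),(-25,-20),(-25,20)]]
    H=cv2.getPerspectiveTransform(np.float32(pts),np.float32([[0,0],[320,0],[320,400],[0,400]]))
    im=cv2.warpPerspective(f["img"],H,(320,400),flags=cv2.INTER_CUBIC); cv2.imwrite("pics/"+n,im[...,::-1]); return im
E
python3 - <<'E'
from h import *
f=grab_frame("wrist"); win(f,"w0.png")
goto(.622,.207,.10,2.4)
E
```

```text
-> (0.622, 0.207, 0.1, 2.4) [ 1.5 -0.9 30.1] [ 0.   0.  -0.4]
```

View pics/w0.png

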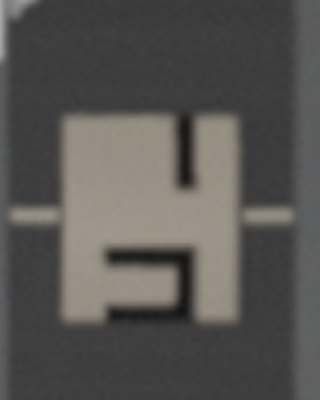

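The upper digit shows the foot of a 1, and the lower shows the top half of a 2 with its centre about half a pitch below the mid line. So dial ≈ 0.93, and about 2.2 rad (roughly 93 mm at the rim) remain. I lower the fingers onto the wheel's top.

Request:
drive_tool:
  moves:
    - [5, 0, 20, 0, 0, 0, 1]
    - [5, 0, 31, 0, 0, 0, 1]
    - [5, 0, 34, 0, 0, 0, 1]
    - [5, 0, 36, 0, 0, 0, 1]
    - [5, 0, 36, 0, 0, 0, 1]

```text
t: 9.65
eef_pos: [0.6255, 0.2064, 0.2726]
ee_rot: [-3.141, -0.0, 0.035]
force: [0.4, 0.2, -0.1]
width: 0.0001
```

Request:
drive_tool:
  moves:
    - [0, 0, 1, 0, 0, 0, 1]
    - [0, 0, 2, 0, 0, 0, 1]
    - [0, 0, 2, 0, 0, 0, 1]

```text
t: 10.02
eef_pos: [0.6254, 0.2063, 0.2704]
ee_rot: [-3.142, -0.0, 0.035]
force: [0.4, 0.0, 0.2]
width: 0.0003
```

Request:
drive_tool:
  moves:
    - [0, 0, 1, 0, 0, 0, 1]
    - [0, 0, 1, 0, 0, 0, 1]

```text
t: 10.28
eef_pos: [0.6257, 0.2064, 0.2699]
ee_rot: [-3.141, -0.001, 0.035]
force: [-0.4, -0.6, 4.1]
width: 0.0004
```

Contact at 4 N. First stroke.

Request:
drive_tool:
  moves:
    - [8, 0, 0.5, 0, 0, 0, 1]
    - [16, 0, 0.5, 0, 0, 0, 1]
    - [24, 0, 0.5, 0, 0, 0, 1]
    - [32, 0, 0.5, 0, 0, 0, 1]
    - [32, 0, 0.5, 0, 0, 0, 1]

```text
t: 10.9
eef_pos: [0.659, 0.2076, 0.2703]
ee_rot: [-3.141, -0.004, 0.035]
force: [1.9, -0.8, 6.4]
width: 0.0005
```

```bash
python3 - <<'E'
from h import *
s=get_state(); print(s["t"],s["eef_pos"],s["force"])
f=grab_frame("wrist"); im=win(f,"w1.png"); g=im[:,:,1]
# dark/bright profile along up direction, at left, mid and right columns of the digit
for c in (slice(110,170),slice(178,194)): print("".join("#" if v<90 else "." for v in g[:,c].mean(1)[110:330:4]))
E
```

```text
10.9 [0.65901686 0.2076408  0.27032914] [ 1.94305301 -0.83380644  6.4049763 ]
####...............####..........#####.........########
####...............####################################
```

View pics/w1.png

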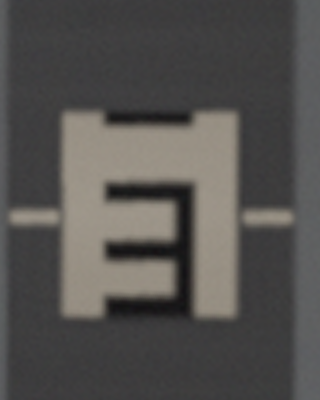

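It now shows a 3 just below the mid line, centre row 250 against the marks at 217, so dial ≈ 1.78. About 1.37 rad (55 mm) remain. Lift, go back, second stroke.

Request:
drive_tool:
  moves:
    - [0, 0, -12, 0, 0, 0, 1]
    - [-17, 0, -12, 0, 0, 0, 1]
    - [-34, 0, -12, 0, 0, 0, 1]
    - [-34, 0, -4, 0, 0, 0, 1]
    - [-34, 0, 0, 0, 0, 0, 1]
    - [-34, 0, 0.5, 0, 0, 0, 1]
    - [-34, 0, 0.5, 0, 0, 0, 1]

```text
t: 11.82
eef_pos: [0.625, 0.2065, 0.2706]
ee_rot: [-3.141, -0.004, 0.035]
force: [-0.6, -1.8, 13.1]
width: 0.0004
```

Request:
drive_tool:
  moves:
    - [8, 0, -0.3, 0, 0, 0, 1]
    - [16, 0, -0.3, 0, 0, 0, 1]
    - [24, 0, -0.3, 0, 0, 0, 1]
    - [31, 0, -0.3, 0, 0, 0, 1]
    - [31, 0, -0.3, 0, 0, 0, 1]

```text
t: 12.45
eef_pos: [0.6566, 0.2077, 0.2702]
ee_rot: [-3.141, -0.004, 0.035]
force: [1.3, -0.4, 8.2]
width: 0.0002
```

```bash
python3 - <<'E'
from h import *
s=get_state(); print(s["t"],s["eef_pos"],s["force"])
f=grab_frame("wrist"); im=win(f,"w2.png"); g=im[:,:,1]
for c in (slice(110,125),slice(130,165),slice(178,190)): print("".join("#" if v<90 else "." for v in g[:,c].mean(1)[110:330:3]))
w=g[:,20:50].mean(1); print("mark row",(np.arange(400)*(w>100))[180:260].sum()/(w>100)[180:260].sum())
E
```

```text
12.45 [0.65655738 0.20766422 0.27017716] [ 1.29117656 -0.39922347  8.24278919]
.......##########################.....................................####
..........................#######.....................................####
.......#############################################..................####
mark row 216.5
```

The 4 is now a little above the mid line, so dial ≈ 2.58. Going by 39.4 mm per rad, about 22 mm more is needed. Third stroke.

Request:
drive_tool:
  moves:
    - [0, 0, -12, 0, 0, 0, 1]
    - [-14, 0, -12, 0, 0, 0, 1]
    - [-27, 0, -12, 0, 0, 0, 1]
    - [-27, 0, -4, 0, 0, 0, 1]
    - [-27, 0, 0, 0, 0, 0, 1]
    - [-27, 0, 0, 0, 0, 0, 1]

```text
t: 13.25
eef_pos: [0.6279, 0.2065, 0.27]
ee_rot: [3.141, -0.002, 0.036]
force: [-3.8, -1.6, 11.1]
width: 0.0007
```

Request:
drive_tool:
  moves:
    - [7, 0, 0, 0, 0, 0, 1]
    - [14, 0, 0, 0, 0, 0, 1]
    - [21, 0, 0, 0, 0, 0, 1]
    - [21, 0, 0, 0, 0, 0, 1]

```text
t: 13.75
eef_pos: [0.6503, 0.2074, 0.271]
ee_rot: [-3.141, -0.005, 0.035]
force: [0.5, -0.7, 12.5]
width: 0.0003
```

```bash
python3 - <<'E'
from h import *
s=get_state(); print(s["t"],s["eef_pos"],s["force"])
f=grab_frame("wrist"); im=win(f,"w3.png"); g=im[:,:,1].astype(float)
for c in (slice(110,118),slice(130,165),slice(180,190)): print("".join("#" if v<90 else "." for v in g[:,c].mean(1)[110:330:3]))
p=g[110:325,130:165].mean(1); d=p<90; n,l,st,ce=cv2.connectedComponentsWithStats(d.astype(np.uint8)[:,None]); print([(st[i][1]+110,st[i][3],round(ce[i][1]+110,1)) for i in range(1,n)])
w=g[:,20:50].mean(1); print("mark row",(np.arange(400)*(w>100))[180:260].sum()/(w>100)[180:260].sum())
E
```

```text
13.75 [0.65034617 0.20739434 0.27100185] [ 0.47891323 -0.70141841 12.53071572]
............##########################.............#######............####
#...........######..............######.............#######............####
#...........#######.............##########################............####
[(np.int32(110), np.int32(1), np.float64(110.0)), (np.int32(146), np.int32(18), np.float64(154.5)), (np.int32(205), np.int32(18), np.float64(213.5)), (np.int32(263), np.int32(19), np.float64(272.0)), (np.int32(320), np.int32(5), np.float64(322.0))]
mark row 216.5
```

The digit is a 5, with bars at rows 154, 213 and 272 against the marks at 216.5, about 0.01 rad off. I lift off straight, retreat behind the lever, and re-check the dial and bowl before throwing the lever.

Request:
drive_tool:
  moves:
    - [0, 0, -15, 0, 0, 0, 1]
    - [0, 0, -60, 0, 0, 0, 1]
    - [0, 0, -105, 0, 0, 0, 1]
    - [-30, 28, -110, 0, 0, 0, 1]
    - [-60, 56, -110, 0, 0, 0, 1]
    - [-92, 82, -110, 0, 0, 0, 1]
    - [-92, 82, -110, 0, 0, 0, 1]

```text
t: 14.68
eef_pos: [0.5575, 0.1204, 0.3794]
ee_rot: [-3.141, 0.0, 0.034]
force: [0.4, 0.8, 0.4]
width: 0.0002
```

```bash
python3 - <<'E'
from h import *
s=get_state(); print(s["t"],s["eef_pos"],s["force"])
f=grab_frame("wrist"); im=win(f,"w4.png"); g=im[:,:,1].astype(float)
p=g[110:325,130:165].mean(1); d=p<90; n,l,st,ce=cv2.connectedComponentsWithStats(d.astype(np.uint8)[:,None]); print([(st[i][1]+110,st[i][3],round(ce[i][1]+110,1)) for i in range(1,n)])
w=g[:,20:50].mean(1); print("mark row",(np.arange(400)*(w>100))[180:260].sum()/max(1,(w>100)[180:260].sum()))
t=grab_frame("top"); sd=grab_frame("side"); P=cloud(sd); T=cloud(t)
a=cv2.cvtColor(t["img"],cv2.COLOR_RGB2BGR)[115:210,140:380]; b=cv2.cvtColor(sd["img"],cv2.COLOR_RGB2BGR)[130:290,130:330]
w_=cv2.resize(f["img"][...,::-1],(400,300)); a=cv2.resize(a,(720,285)); b=cv2.resize(b,(375,300)); 
cv2.imwrite("pics/m1.png",np.vstack([np.hstack([a,np.zeros((285,55,3),np.uint8)]),np.hstack([b,w_])]))
for n_,C in (("side",P),("top",T)):
    m=(C[...,2]>.125)&(C[...,2]<.17)&(abs(C[...,0]-.63)<.04)&(abs(C[...,1]-.123)<.03); q=C[m]; print(n_,"ball",len(q), q.mean(0) if len(q) else "", q.min(0) if len(q) else "", q.max(0) if len(q) else "")
m=np.hypot(T[...,0]-.616,T[...,1]+.224)<.055; q=T[m]; k=q[q[:,2]>.055]; print("in bowl >13mm",len(k),k.mean(0) if len(k) else "",np.nanpercentile(q[:,2],[5,50,95]))
goto(.558,.1225,.126,2.0)
E
```

```text
14.675 [0.55748587 0.12040443 0.37943991] [0.41724612 0.82678862 0.35428536]
[(np.int32(110), np.int32(7), np.float64(113.0)), (np.int32(165), np.int32(12), np.float64(170.5)), (np.int32(223), np.int32(7), np.float64(226.0)), (np.int32(287), np.int32(3), np.float64(288.0))]
mark row 0.0
side ball 77 [0.61009174 0.12873407 0.14765831] [0.59837526 0.11496624 0.12662115] [0.62234563 0.13687717 0.15919016]
top ball 0   
in bowl >13mm 316 [ 0.61692537 -0.22204981  0.06650787] [0.03903911 0.04314313 0.07070396]
-> (0.558, 0.1225, 0.126, 2.0) [-1.8 -0.2 75. ] [-0. -0. -0.]
```

View pics/m1.png

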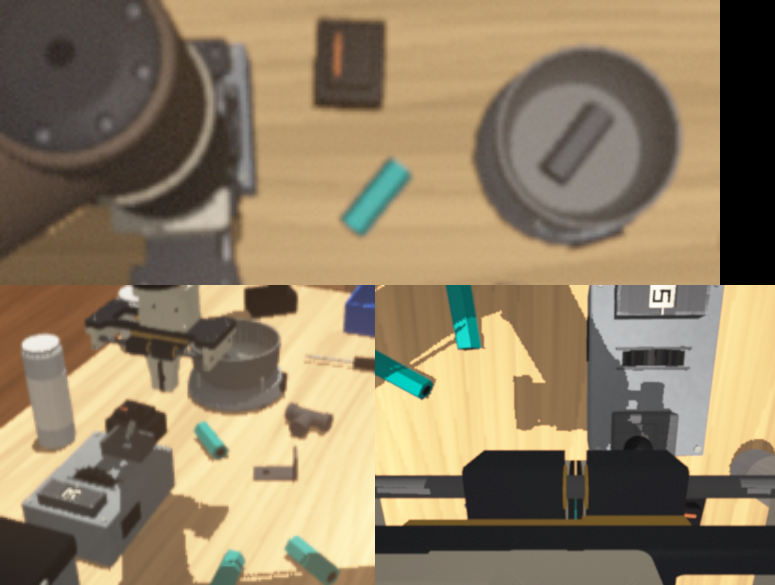

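The top view shows the nut flat in the middle of the bowl at (578,143). The wrist view shows the 5 standing in the window, and the bystanders are in place. Both preconditions are met, so I go down behind the lever.

Request:
drive_tool:
  moves:
    - [-2, 0, 40, 0, 0, 0, 1]
    - [-2, -1, 68, 0, 0, 0, 1]
    - [-2, -1, 75, 0, 0, 0, 1]
    - [-2, -1, 75, 0, 0, 0, 1]

```text
t: 15.32
eef_pos: [0.5579, 0.1234, 0.3036]
ee_rot: [3.141, 0.001, 0.035]
force: [0.1, 0.2, 0.2]
width: 0.0006
```

Request:
drive_tool:
  moves:
    - [12, 0, 0, 0, 0, 0, 1]
    - [24, 0, 0, 0, 0, 0, 1]
    - [36, 0, 0, 0, 0, 0, 1]
    - [44, 0, 0, 0, 0, 0, 1]
    - [52, 0, 0, 0, 0, 0, 1]
    - [58, 0, 0, 0, 0, 0, 1]
    - [58, 0, 0, 0, 0, 0, 1]

```text
t: 16.2
eef_pos: [0.6157, 0.1249, 0.3034]
ee_rot: [3.142, -0.0, 0.034]
force: [-0.7, 0.4, -0.1]
width: 0.0005
```

Request:
drive_tool:
  moves:
    - [4, 0, 0, 0, 0, 0, 1]
    - [8, 0, 0, 0, 0, 0, 1]
    - [8, 0, 0, 0, 0, 0, 1]

```text
t: 16.58
eef_pos: [0.6235, 0.1252, 0.3036]
ee_rot: [3.142, -0.0, 0.035]
force: [0.4, 0.6, -1.1]
width: 0.0004
```

Request:
drive_tool:
  moves:
    - [2, 0, 0, 0, 0, 0, 1]
    - [4, 0, 0, 0, 0, 0, 1]
    - [4, 0, 0, 0, 0, 0, 1]

```text
t: 16.95
eef_pos: [0.6274, 0.1253, 0.3037]
ee_rot: [3.142, -0.0, 0.035]
force: [-0.7, -0.9, -0.1]
width: -0.0
```

```bash
python3 - <<'E'
from h import *
sd=grab_frame("side"); save(sd,"side3.png",(150,150,300,270),5)
E
```

```text
(no output)
```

View pics/side3.png

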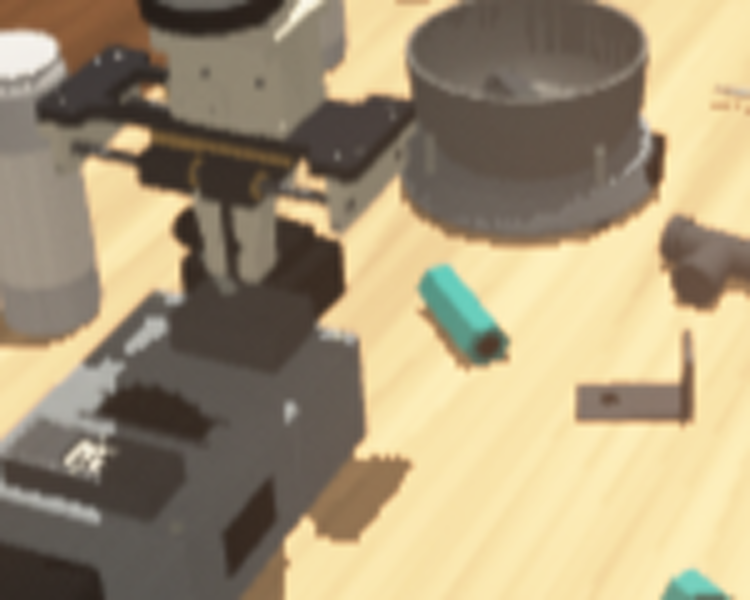

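The ball shows at (190,230), ahead of the fingers at (238,240), so the lever is being pushed. I keep going to the stop.

Request:
drive_tool:
  moves:
    - [2, 0, 0, 0, 0, 0, 1]
    - [4, 0, 0, 0, 0, 0, 1]
    - [4, 0, 0, 0, 0, 0, 1]

```text
t: 17.38
eef_pos: [0.6311, 0.1255, 0.3035]
ee_rot: [3.141, 0.001, 0.034]
force: [-2.9, -0.4, 0.7]
width: 0.0002
```

Request:
drive_tool:
  moves:
    - [1.5, 0, 0, 0, 0, 0, 1]
    - [3, 0, 0, 0, 0, 0, 1]
    - [3, 0, 0, 0, 0, 0, 1]

```text
t: 17.75
eef_pos: [0.6323, 0.1254, 0.3033]
ee_rot: [3.141, 0.005, 0.034]
force: [-14.2, 1.9, 7.2]
width: 0.0007
```

The force rose to 14 N with the arm stalled, so that is the end stop. I back off and clear away.

Request:
drive_tool:
  moves:
    - [-10, 0, 0, 0, 0, 0, 1]
    - [-40, 0, 0, 0, 0, 0, 1]
    - [-70, 0, -10, 0, 0, 0, 1]
    - [-80, 0, -60, 0, 0, 0, 1]
    - [-100, 0, -110, 0, 0, 0, 1]
    - [-130, 0, -150, 0, 0, 0, 1]
    - [-180, 0, -150, 0, 0, 0, 1]
    - [-220, 0, -150, 0, 0, 0, 1]
    - [-220, 0, -150, 0, 0, 0, 1]

```text
t: 18.88
eef_pos: [0.4124, 0.1173, 0.455]
ee_rot: [-3.139, -0.004, 0.036]
force: [1.4, 0.0, 0.4]
width: 0.0005
```

```bash
python3 - <<'E'
from h import *
s=get_state(); print(s["t"],s["eef_pos"],s["force"])
t=grab_frame("top"); sd=grab_frame("side")
for n,f in (("top",t),("side",sd)):
    C=cloud(f); m=(C[...,2]>.128)&(C[...,2]<.17)&(abs(C[...,0]-.64)<.06)&(abs(C[...,1]-.123)<.035); q=C[m]
    print(n,"ball",len(q)); 
    if len(q): print(q.min(0),q.max(0),q.mean(0))
o=np.load("top.npy",allow_pickle=True).item(); A,B=cloud(o)[...,2],cloud(t)[...,2]
d=(abs(A-B)>.012)&(A<.2)&(B<.2); n,l,st,ce=cv2.connectedComponentsWithStats(d.astype(np.uint8)); print([(st[i][4],ce[i].round()) for i in range(1,n) if st[i][4]>12])
a=t["img"][115:265,140:400,::-1]; cv2.imwrite("pics/end.png",np.vstack([cv2.resize(a,(728,420)), cv2.resize(np.ascontiguousarray(sd["img"][150:215,140:405,::-1]),(728,178))]))
E
```

```text
18.875 [0.41244281 0.11734333 0.45500963] [1.4262526  0.0487007  0.35106526]
top ball 83
[0.64841725 0.11270973 0.13101877] [0.67400239 0.13674873 0.16143959] [0.65970853 0.12329352 0.15205913]
side ball 75
[0.64497463 0.11715769 0.12840687] [0.66919365 0.13995391 0.15611344] [0.65444522 0.13037394 0.14504546]
[(np.int32(91), array([208., 143.])), (np.int32(313), array([332., 162.])), (np.int32(78), array([208., 159.])), (np.int32(49), array([217., 218.])), (np.int32(113), array([213., 346.]))]
```

The ball has moved from x≈0.615 to 0.661, which is the end-stop position. As a last check I put the wrist camera over the window again to confirm the dial after lift-off, by numbers only because the picture limit is used up.

Request:
drive_tool:
  moves:
    - [57, -22, 0, 0, 0, 0, 1]
    - [114, -44, 0, 0, 0, 0, 1]
    - [171, -66, 20, 0, 0, 0, 1]
    - [228, -88, 40, 0, 0, 0, 1]
    - [230, -89, 50, 0, 0, 0, 1]
    - [230, -89, 50, 0, 0, 0, 1]
    - [230, -89, 50, 0, 0, 0, 1]

```text
t: 19.85
eef_pos: [0.641, 0.2144, 0.4047]
ee_rot: [-3.141, -0.001, 0.034]
force: [-0.5, 0.4, 0.7]
width: 0.0003
```

```bash
python3 - <<'E'
from h import *
s=get_state(); print(s["t"],s["eef_pos"],s["force"])
f=grab_frame("wrist"); im=win(f,"w5.png"); g=im[:,:,1].astype(float)
for c in (30,112,150,186,270): print(c,"".join("#" if v<95 else "." for v in g[:,c-5:c+6].mean(1)[90:346:4]))
p=g[110:325,130:165].mean(1); d=p<p.max()*.62; n,l,st,ce=cv2.connectedComponentsWithStats(d.astype(np.uint8)[:,None]); print([(st[i][1]+110,st[i][3],round(ce[i][1]+110,1)) for i in range(1,n)])
for c in (slice(20,50),slice(250,285)):
    w=g[180:260,c].mean(1); k=w>(w.min()+w.max())/2; print("mark",(np.arange(180,260)[k]).mean(),w.min(),w.max())
E
```

```text
19.85 [0.64095222 0.21442358 0.40472255] [-0.47589648  0.44773188  0.65519861]
30 ##############################....##############################
112 ######..........###################...........####.........#####
150 ######..........#####.........######.........#####.........#####
186 ######..........####...........###################.........#####
270 ##############################.....#############################
[(np.int32(110), np.int32(1), np.float64(110.0)), (np.int32(152), np.int32(18), np.float64(160.5)), (np.int32(211), np.int32(19), np.float64(220.0)), (np.int32(271), np.int32(18), np.float64(279.5))]
mark 216.0 60.333333333333336 123.23333333333333
mark 216.5 58.74285714285714 119.2
```

```bash
python3 -c "
from station import job_done; print(job_done())"
```

```text
the job is handed in; nothing more can be done
None
```

The job is done and handed in at about 20 s of robot time. The dark coupling nut is in the bowl, the 5 stands in the window, and the lever was thrown last, fully over.

- **Nut:** I gripped it at 25–30 N and released it about 15 mm above the bowl floor. The top camera showed it lying flat near the middle of the bowl before I touched the lever.
- **Dial:** I rolled the wheel's top edge with the closed fingers in three strokes, pressing with 4 to 13 N. The last wrist-camera check had the 5's middle bar about 0.5 mm below the white marks, roughly 0.01 rad off.
- **Lever:** I pushed it until the force rose to about 14 N with the arm stalled, which I took as the end stop. The ball moved from x≈0.615 to 0.661 m, where full throw should be 0.662 m.
- **Everything else:** No bystander was seen to move, and the gripper is clear above the box. The last before/after depth comparison showed changes where the lever, the nut's old and new places and the arm are. One more patch, at top-image pixel (213,346), I took to be the arm but did not check.
- **Checks that fell short:**
  - One wrist reading of the dial, taken from behind the lever, found no marks because it looked from too far away; the last check replaced it.
  - The final overview picture could not be viewed because the 12-picture limit was reached, so the end checks are numerical.

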